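# Roll a bearing roller up the gauging ramp and locate it for measurement

### The job

Get the bearing roller that lies at the foot of the gauging fixture ready for measuring: with the fingertips, push it slowly up the ramp and over the sprung catch until it is fully home against the two stop buttons and the catch has come up behind it, without letting it run back down, and push it endways so that its end lies flush against the steel side fence. Only push it, gently: do not pinch it, lift it or tip it, and leave the two spare rollers and everything else on the bench where they are. Finish with the hand clear.

Things in the scene. Friction and masses are not known exactly. Their poses are not given: they have to be found in the camera images.
- roller: Bearing roller lying on its side at the ramp's foot: plain steel solid cylinder, diameter 40, length 56 mm, 0.35 to 0.65 kg. Origin at its centre; y is the cylinder's axis (along the fixture's y, up to 0.08 rad askew). Slippery (friction about 0.2). Lies still on the level, runs back by itself on the ramp; must never exceed 0.25 m/s: push at about 0.05 m/s. Needs under 10 N even over the catch; more means home.
- fixture: Gauging fixture, fixed to the bench; grey base plate 250 x 104 mm, 8 mm thick. x points uphill, y to the left looking uphill, z up; origin on the bench under the middle. The mm of all other entries are in this frame. Bed: level apron, top at z = 12, from x = -122 (4 mm high front lip to x = -117) to x = -55; from there a 9 degree ramp, top at z = 12 + 0.158 (x + 55), to x = 100.
- ramp_foot (a point): Middle of the line where the ramp leaves the apron, on the bed's surface: x = -55, y = 0, z = 12. The roller starts near x = -85, so the open space behind it is over the front lip. Its centre is at z = 32 on the apron and at z = 32.3 + 0.158 (x + 55) on the ramp.
- fence (a point): Middle of the inner top edge of the steel side fence on the right: inner face at y = -35 all along apron and ramp, 10 mm high above the bed, 11.5 mm thick. On the left there is only a low aluminium rail, y = 33 to 46.5, 8 mm high above the bed. Between them the 56 mm roller has 12 mm of play endways.
- stop (a point): Point midway between the two steel stop buttons, on the plane of their faces: x = 100, y = -7, z = 53.6. The block that carries them runs from x = 103 to 120, 86 mm wide, its top at z = 66. Behind it a dial gauge lies face up, as far as x = 193, top at z = 66.
- seat (a point): Where the roller's centre must come to lie, touching both buttons and the fence: x = 80, y = -7, z = 53.6. Axes as the fixture's; fixed to it. Pushed endways here (1 to 6 N), the roller slides along the bed to the fence and stays.
- catch (a joint): Sprung catch in a slot of the ramp, y = -14 to 0: steel blade hinged at its downhill end (x = 40), round nose at x = 68, 6 mm above the bed at 0 rad (up). The roller rolling uphill presses it flush (about 0.2 rad). When the roller is nearly home the nose springs up behind it and holds it on the stop by itself, at 0 to 0.08 rad. No need to touch it.
- monitor_corner (a point): Lower near corner of the flat computer monitor that stands to the left, 0.16 m above the bench; from here its edge rises to 0.51 m and the screen runs away from the robot to the left. An arm that comes from the left must pass on the robot's side of it.
- spare_roller1: Spare roller like the one on the apron, standing on end on the bench to the right of the fixture, 40 mm in diameter, 56 mm high; origin at its centre. Leave it alone.
- spare_roller2: Second spare roller, standing on end beside the first; origin at its centre. Leave it alone.
- caliper: Steel vernier caliper, 67 x 200 x 10 mm, lying flat on the bench to the left of the fixture; origin at the centre of its underside. Leave it alone.
- petri_dish: Closed round petri dish, 61 mm wide, 12 mm high, on the bench to the right of the fixture; origin at the centre of its underside. Leave it alone.
- vial: Small bottle with a cap, 25 mm in diameter, 48 mm high, standing on the bench to the right, nearer the robot; origin at its underside. Leave it alone.
Not all that is in view belongs to the job. Leave any green, pink or turquoise look-alike of the roller alone.

How it is judged:
At the end, for the whole second after the job is handed in: The roller lies at rest in the seat: within 1.8 mm of touching the stop buttons, its end within 2 mm of the fence, height within 3 mm, its axis square to the ramp within 0.05 rad; the catch is up behind it (below 0.12 rad) and nothing of the robot touches it (x of roller in the frame of seat between -0.0018 and 0.003 m and y of roller in the frame of seat between -0.003 and 0.002 m and z of roller in the frame of seat between -0.003 and 0.003 m and angle between the y axis of roller and the y axis of fixture, either way round below 0.05 rad and value of joint catch below 0.12 rad and linear speed of roller below 0.01 m/s).
It fails at once if the roller runs back or is shoved: it moves faster than 0.25 m/s (linear speed of roller above 0.25 m/s).
It fails at once if the roller is lifted (its centre about 9 mm or more above where it rolls) or taken off the fixture (z of roller in the frame of seat above 0.009 m or (x of roller in the frame of fixture below 0.02 m and z of roller in the frame of fixture above 0.0525 m) or (x of roller in the frame of fixture below -0.055 m and z of roller in the frame of fixture above 0.041 m) or z of roller in the frame of fixture below 0.026 m).
It fails at once if the roller is tipped by more than 0.3 rad (angle between roller's own y axis and vertical below 1.27 rad).
It fails at once if the roller or the fixture is pressed or squeezed with more than 35 N (contact force between the fingers and roller above 35 N or contact force between the fingers and fixture above 35 N).
It fails at once if a bystander is moved by more than 10 mm (distance of any of spare_roller1, spare_roller2, caliper, petri_dish, vial from where it was at the start of the episode above 0.01 m).
It also fails if it takes over 58 s, if anything falls off the work surface, if the arm or the gripper's body presses on something with over 40 N, if the wrist force passes 120 N, or if a joint passes its speed limit or range.

### The arm

A 7-joint arm with a two-finger parallel gripper is mounted at the origin on the work surface; the furniture and walls round the work are solid. World frame = base frame: x ahead of the robot, y to its left, z up, the work surface at z = 0. Lengths are in m, angles in rad, forces in N, time in s.
With the tool pointing down it reaches from about 0.4 to 0.85 m from the base axis. Payload 10.4 kg.
Tool frame: the origin (TCP) lies at the very end of the fingers, on their centre line; the grasp point (between the pads) lies 19 mm behind it (arm.tcp_to_grasp is the distance from the TCP to the grasp point, in m); z points along the fingers, y is the line along which they close (so a half turn about z gives the same grasp; the last joint's range is limited). The gripper opens to 85 mm and grips with 20 to 120 N. Pads are 22 mm wide; open, the fingers measure 114 mm over their backs; the gripper's body (76 mm by 85 mm) begins 54 mm behind the grasp point. The pads swing forward as they close: fully open they stand 13 mm farther back than shut.
Start: joints at [-1.333, 0.332, -0.065, 1.46, 0.022, 1.35, -0.088], TCP at [0.161, 0.604, 0.231] pointing down, gripper open.
Joint ranges: [-2.6, 2.6], [-0.5, 2.12], [-1.47, 1.34], [0.16, 2.42], [-1.27, 4.41], [0.06, 2.06], [-2.6, 2.6]. Speed limits (rad/s): [2.22, 2.22, 2.79, 2.79, 3.14, 3.14, 3.14].

### API

Orientations are given as a rotation vector (axis times angle).
In Python, from station import arm gives the robot as it stands.
- The arm moves only by the tool move_arm, never from a script. Its argument "series" is a list of rows, each a list of 3 entries, a list of its own where there are three numbers: the turn, a rotation vector about the world's x, y, z in units of 8 degrees (1.0 is 8 degrees), then the shift along the world's x, y, z in units of 25 mm (1.0 is 25 mm), then the finger opening in mm, from 0 to 85.4. In form: [[[rx, ry, rz], [x, y, z], grip], ...]. A call has 1 to 20 rows; each row is the pose to reach, as a shift and turn from the pose commanded when the call began; what a row does not reach only later rows make up. A row lasts 1/10 s, in which the tool goes at most 50 mm and 8.59 degrees, less where a joint would pass 70% of its speed; a pose out of reach is approached as far as the arm can. A call with a gripper value outside its range is refused whole. The fingers move at their own pace and stop on an object; "grip_force" is the grip in N (left out, the last holds). Time passes only in rows, so rows that repeat a pose let the fingers close. It gives the time, the measured TCP pose, the force, the opening and the grip force at its end, in the units of the state.
- arm.state(): the state, without advancing time (a new reading comes with each control period).
- arm.get_image(name): name is "scene" or "top" or "wrist"; returns a dict with "img" (400x640x3 uint8, red, green, blue), "intrinsics" (3x3 intrinsics, pixels), "rvec" (rotation vector, rad) and "tvec" (3), from world to camera coordinates, as OpenCV has them. Camera axes: x right, y down, z forward; pixel columns grow to the right and rows downward; lengths in m; the calibration is good to about 2 mm. A picture is of the moment at which its call begins. There is no depth.
- arm.close_job(): hands the job in; it is judged then, once.
The state is a dict: "time_s": time; "qpos": joint angles; "joint_velocities": joint speeds; "joint_torque": joint torques, N m; "position": TCP position; "tool_rot": TCP orientation; "force": force on the tool from outside, world axes, zero at the start; "ft_torque": the same for the moment, N m; "gripper_width": opening from 0.0 (shut) to 1.0 (fully open); "finger_force": force on a finger pad.
Only numpy, scipy, OpenCV 4.12 (cv2) and the standard library are available. Lean on these libraries where they do the work, as an engineer would, in place of code of your own. Each camera call takes 0.05 s, during which the arm holds its last target. There are 200 camera calls.

## Working session

There is one attempt and no reset: what is moved stays moved. The work goes in short steps, Python scripts to look and compute and a tool call to move; the robot and the scene stay as the last step left them, time stands still between calls to the robot, and variables do not carry over. Pictures are saved under pics/ and viewed, at most 10 in all, crops included, and the job is handed in when it is done.

Besides the shell and the picture viewer there is one more tool, called after "Call:" as name(argument=value, ...), one argument or row to a line, values as JSON. move_arm: Moves the arm, as the interface text tells. Its arguments: {"type":"object","properties":{"series":{"type":"array"},"grip_force":{"type":"number"}},"required":["series"]}

```bash
mkdir -p pics; cat > h.py <<'E'
from station import arm
import numpy as np, cv2
def snap(n,f):
    d=arm.get_image(n); cv2.imwrite('pics/'+f,cv2.cvtColor(d['img'],cv2.COLOR_RGB2BGR))
    np.savez('pics/'+f+'.npz',**{k:np.array(v) for k,v in d.items()}); return d
def load(f): return np.load('pics/'+f+'.npz')
def ray(d,u,v,z):
    R=cv2.Rodrigues(np.array(d['rvec'],float))[0]; t=np.array(d['tvec'],float).ravel()
    c=-R.T@t; r=R.T@np.linalg.inv(d['intrinsics'])@[u,v,1]; return c+r*(z-c[2])/r[2]
def proj(d,P):
    return cv2.projectPoints(np.array(P,float).reshape(-1,1,3),np.array(d['rvec'],float),np.array(d['tvec'],float),np.array(d['intrinsics'],float),None)[0][:,0]
E
python3 - <<'E'
from h import *
for n in ('top','scene'): 
    d=snap(n,n+'1.png'); R=cv2.Rodrigues(np.array(d['rvec'],float))[0]; print(n,-R.T@np.array(d['tvec']).ravel(), R[2])
s=arm.state(); print(s['time_s'],s['position'],s['tool_rot'],s['force'],s['gripper_width'])
E
```

```text
top [0.31504876 0.02411269 1.59202995] [ 9.54520587e-02  1.18027320e-04 -9.95434021e-01]
scene [ 0.10911902 -0.64181681  0.75371918] [ 0.34988521  0.69130511 -0.63220059]
0.1 [0.16106875 0.60355182 0.23058904] [-4.08474491e-01 -3.11480377e+00  1.98327193e-03] [-0.09640539 -0.59506468  0.1699372 ] 1.002138204219965
```

View pics/top1.png

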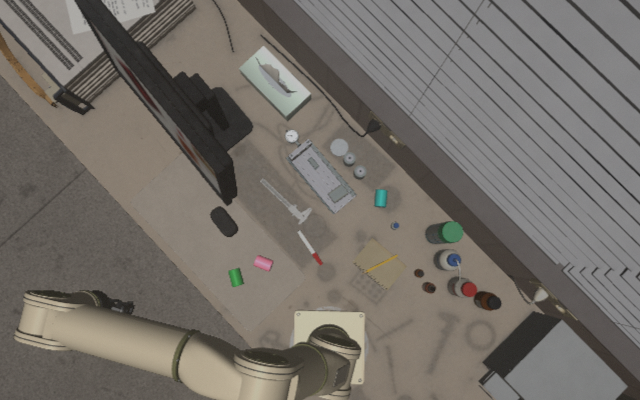

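View pics/scene1.png

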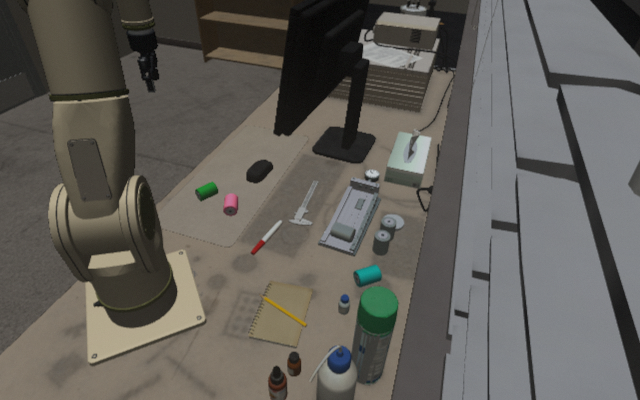

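Top view: the fixture runs from about (342,205) at its foot to (298,148), with the dial gauge at (291,136). There are five candidates for the roller:
- The grey one on the apron, about (340,195), fits: it lies on its side at the ramp's foot.
- The two grey ones at (349,159) and (360,172) stand on end, so they are the spares.
- The green (236,277), pink (263,263) and turquoise (381,198) ones are decoys.

I'll confirm in one enlarged crop.

```bash
python3 - <<'E'
import cv2,numpy as np
a=cv2.imread('pics/top1.png')[125:220,250:380]; b=cv2.imread('pics/scene1.png')[160:260,300:430]
a=cv2.resize(a,None,fx=6,fy=6,interpolation=cv2.INTER_CUBIC); b=cv2.resize(b,None,fx=6,fy=6,interpolation=cv2.INTER_CUBIC)
cv2.imwrite('pics/c1.png',a); cv2.imwrite('pics/c2.png',b)
E
```

```text
(no output)
```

View pics/c1.png

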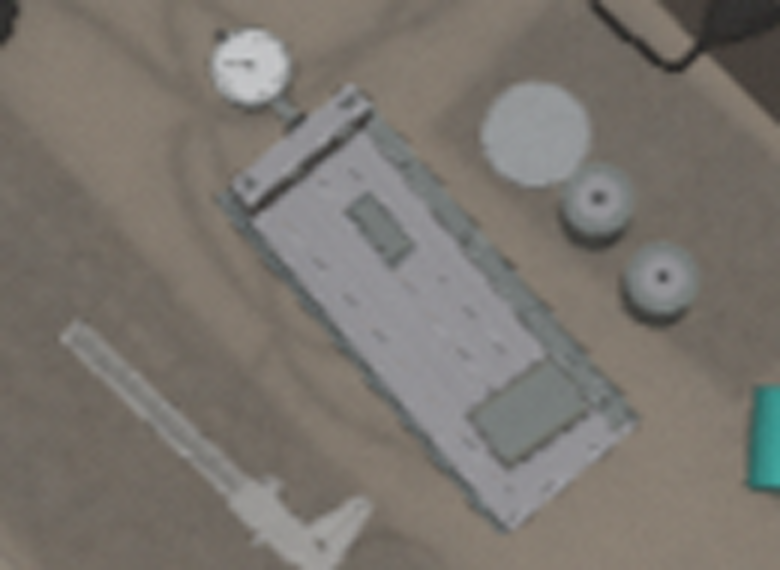

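View pics/c2.png

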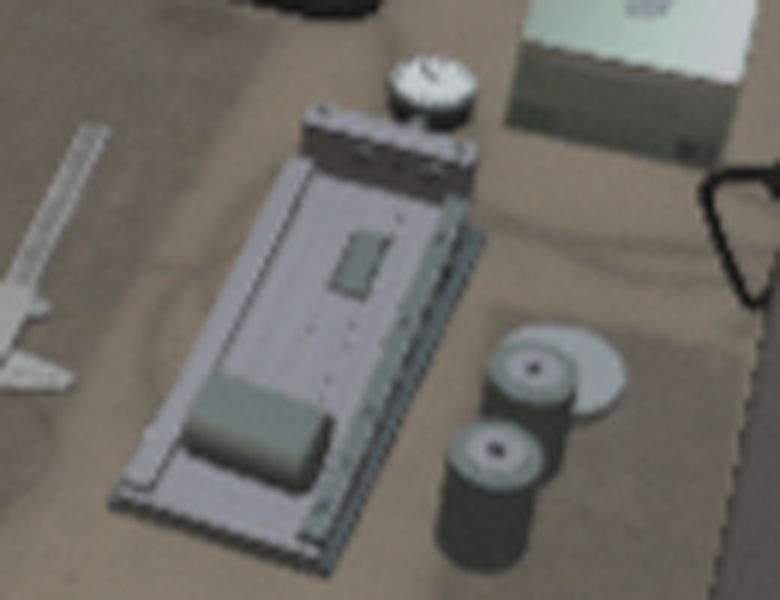

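The crops confirm it: the grey roller lies on the apron, at top crop (530,412). The sprung catch shows at (380,230) and the spares at (597,205) and (660,280). Next I'll fit the fixture pose.

```bash
cat >> h.py <<'E'
FX=None
def fw(f,P):
    P=np.atleast_2d(np.array(P,float))/1000; c,s=np.cos(f[2]),np.sin(f[2])
    return np.c_[f[0]+c*P[:,0]-s*P[:,1], f[1]+s*P[:,0]+c*P[:,1], P[:,2]]
E
python3 - <<'E'
from h import *
from scipy.optimize import least_squares
t=load('top1.png'); s=load('scene1.png')
T=[((508,530),(-125,52,6)),((632,420),(-125,-52,6)),((232,185),(120,43,66)),((357,85),(120,-43,66)),((375,108),(103,-43,66)),((252,212),(103,43,66))]
S=[((112,500),(-125,52,6)),((328,575),(-125,-52,6)),((305,120),(103,43,66)),((472,158),(103,-43,66))]
def res(f,full=False):
    r=[]
    for d,L,o in((t,T,(250,125)),(s,S,(300,160))):
        px=np.array([np.array(p)/6+o for p,_ in L]); r.append(proj(d,fw(f,[q for _,q in L]))-px)
    return np.vstack(r)
c=ray(t,322,175,.03); 
best=min((least_squares(lambda f:res(f).ravel(),[c[0],c[1],a],loss='soft_l1') for a in (0.6,2.2,-.6,-2.2)),key=lambda r:r.cost)
f=best.x; print(f,np.round(res(f),1).tolist())
def inv(p): 
    d=np.array(p)-[f[0],f[1],0]; c_,s_=np.cos(f[2]),np.sin(f[2]); return np.round(1000*np.array([c_*d[0]+s_*d[1],-s_*d[0]+c_*d[1],d[2]]),1)
for n,q,z in (('roll',(530,412),.034),('roll end R',(570,380),.034),('roll end L',(490,440),.034),('sp1',(597,198),.056),('sp2',(662,274),.056),('dial',(252,68),.066),('dish',(536,133),.012),('cal jaw',(370,505),.01)):
    w=ray(t,q[0]/6+250,q[1]/6+125,z); print(n,w.round(4),inv(w))
w=ray(t,228,202,.16);print('mon',w,inv(w))
m=np.array([0,1,0]);print('tool axes',cv2.Rodrigues(np.array(arm.state()['tool_rot']))[0].round(3))
E
```

```text
[0.55833616 0.03249759 0.72699508] [[-0.2, 1.6], [2.6, -0.1], [-0.4, -1.1], [-1.1, -1.2], [-0.8, -1.2], [-0.4, -1.7], [-1.6, 2.2], [0.1, 1.8], [-0.5, 0.2], [-0.0, 1.4]]
roll [ 0.499  -0.0226  0.034 ] [-81.   -1.7  34. ]
roll end R [ 0.5172 -0.0443  0.034 ] [-81.8 -30.1  34. ]
roll end L [ 0.4829 -0.0009  0.034 ] [-78.5  25.2  34. ]
sp1 [ 0.6151 -0.0563  0.056 ] [ -16.6 -104.    56. ]
sp2 [ 0.5738 -0.0925  0.056 ] [ -71.5 -103.7   56. ]
dial [0.6807 0.1339 0.066 ] [158.8  -5.6  66. ]
dish [ 0.66   -0.0235  0.012 ] [  38.8 -109.4   12. ]
cal jaw [0.4475 0.0649 0.01  ] [-61.2  97.8  10. ]
mon [0.45100711 0.31519189 0.16      ] [107.7 282.6 160. ]
tool axes [[-0.966  0.258 -0.   ]
 [ 0.258  0.966 -0.001]
 [-0.    -0.001 -1.   ]]
```

Call:
move_arm(
  series=[
    [[0,0,0.3],[0.5,-1.1,0],0],
    [[0,0,0.6],[1.1,-2.2,0],0],
    [[0,0,1],[1.7,-3.3,0],0],
    [[0,0,1.4],[2.3,-4.5,0],0],
    [[0,0,1.8],[2.8,-5.6,0],0],
    [[0,0,2.2],[3.4,-6.7,0],0],
    [[0,0,2.6],[4,-7.8,0],0],
    [[0,0,3],[4.5,-8.9,0],0],
    [[0,0,3.4],[5.1,-10,0],0],
    [[0,0,3.8],[5.7,-11.2,0],0],
    [[0,0,4.2],[6.2,-12.3,0],0],
    [[0,0,4.6],[6.8,-13.4,0],0],
  ],
)

```text
time_s: 1.3
position: [0.3313, 0.2676, 0.2312]
tool_rot: [0.599, -3.084, -0.0]
force: [0.2, 0.2, 0.9]
gripper_width: 0.0
finger_force: 0.0
```

Call:
move_arm(
  series=[
    [[0,0,0.2],[0.5,-1.3,0],0],
    [[0,0,0.5],[1,-2.6,0],0],
    [[0,0,0.7],[1.6,-3.9,0],0],
    [[0,0,1],[2.1,-5.2,0],0],
    [[0,0,1.2],[2.6,-6.5,0],0],
    [[0,0,1.5],[3.2,-7.8,0],0],
    [[0,0,1.8],[3.7,-9,-0.2],0],
    [[0,0,2.1],[4.2,-10.3,-0.5],0],
    [[0,0,2.3],[4.7,-11.6,-0.8],0],
    [[0,0,2.5],[5.2,-12.9,-1.2],0],
    [[0,0,2.5],[5.2,-12.9,-1.2],0],
    [[0,0,2.5],[5.2,-12.9,-1.2],0],
  ],
)

```text
time_s: 2.5
position: [0.4608, -0.054, 0.2009]
tool_rot: [1.119, -2.934, -0.0]
force: [0.1, 0.3, -0.5]
gripper_width: 0.001
finger_force: 0.0
```

```bash
python3 - <<'E'
from h import *
d=snap('wrist','w1.png'); s=arm.state(); print(s['time_s'],s['position'],s['force'],cv2.Rodrigues(np.array(s['tool_rot']))[0].round(3).tolist())
i=cv2.imread('pics/w1.png'); cv2.imwrite('pics/w1b.png',cv2.resize(i,(800,500)))
E
```

```text
2.55 [ 0.46089044 -0.05308996  0.20116391] [-0.31339861  0.22506942  0.03858094] [[-0.745, -0.667, -0.001], [-0.667, 0.745, 0.0], [0.001, 0.001, -1.0]]
```

View pics/w1b.png

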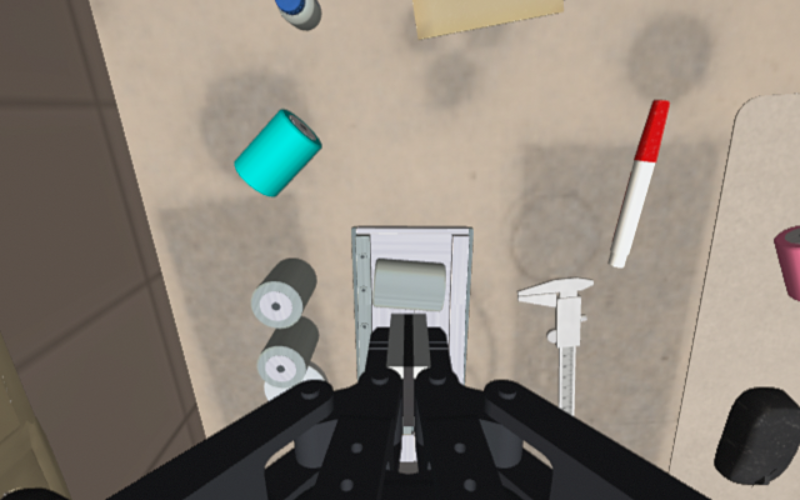

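Wrist view (800 px wide): the fixture front corners are at (353,227) and (473,227). The roller spans (376,260) to (446,263), about 3 px askew, with the fence on the left at u≈371. I'll refine the pose with these.

```bash
python3 - <<'E'
from h import *
from scipy.optimize import least_squares
t=load('top1.png'); s=load('scene1.png'); w=load('w1.png')
T=[((508,530),(-125,52,6)),((632,420),(-125,-52,6)),((232,185),(120,43,66)),((357,85),(120,-43,66)),((375,108),(103,-43,66)),((252,212),(103,43,66))]
S=[((112,500),(-125,52,6)),((328,575),(-125,-52,6)),((305,120),(103,43,66)),((472,158),(103,-43,66))]
W=[((353,227),(-125,-52,6)),((473,227),(-125,52,6)),((371,236),(-122,-35,22)),((452,236),(-122,33,20)),]
def res(f):
    r=[]
    for d,L,o,k,wt in((t,T,(250,125),6,1),(s,S,(300,160),6,1),(w,W,(0,0),1.25,3)):
        px=np.array([np.array(p)/k+o for p,_ in L]); r.append(wt*(proj(d,fw(f,[q for _,q in L]))-px))
    return np.vstack(r)
f=least_squares(lambda f:res(f).ravel(),[.558,.0325,.727],loss='soft_l1').x
print(f,np.round(res(f),1).tolist()); np.save('f.npy',f)
def inv(p):
    d=np.array(p)-[f[0],f[1],0]; c_,s_=np.cos(f[2]),np.sin(f[2]); return np.round(1000*np.array([c_*d[0]+s_*d[1],-s_*d[0]+c_*d[1],d[2]]),1)
# fit roller x,y,yaw: silhouette corners = ends; image of rim extremes
px=np.array([(376,260),(446,263),(443,309),(372,303)])/1.25
def sil(p):
    th=np.linspace(0,2*np.pi,73); out=[]
    R=[]
    for sg in(-28,28):
        X=p[0]-np.sin(p[2])*sg+20*np.cos(th)*np.cos(p[2]); Y=p[1]+np.cos(p[2])*sg+20*np.cos(th)*np.sin(p[2])
        R.append(proj(w,fw(f,np.c_[X,Y,32+20*np.sin(th)])))
    a,b=R; return np.array([a[a[:,1].argmin()],b[b[:,1].argmin()],b[b[:,1].argmax()],a[a[:,1].argmax()]])
p=least_squares(lambda p:(sil(p)-px).ravel(),[-85,-1,0]).x; print('roller',p,(sil(p)-px).round(1).tolist())
q=arm.state()['position']; print('tcp in fix',inv(q)); print('c,s',np.cos(f[2]),np.sin(f[2]))
E
```

```text
[0.56119584 0.03923241 0.72334054] [[-2.4, 0.7], [0.5, -0.8], [-2.4, -2.2], [-3.0, -2.2], [-2.7, -2.1], [-2.4, -2.7], [-1.8, 0.1], [-0.4, -0.4], [-0.7, -1.2], [-0.4, -0.1], [-5.5, -0.3], [1.1, 1.4], [-4.3, -0.3], [1.5, -0.8]]
roller [-8.43466201e+01 -2.19275464e+00 -6.75968278e-02] [[0.7, -2.5], [-0.9, -1.1], [-0.9, 1.2], [1.0, 2.4]]
tcp in fix [-136.3   -2.8  201.2]
c,s 0.7495988355735133 0.6618924275944189
```

Call:
move_arm(
  series=[
    [[0,0,0],[0,0,-0.7],0],
    [[0,0,0],[0,0,-1.4],0],
    [[0,0,0],[0,0,-2.1],0],
    [[0,0,0],[0,0,-2.8],0],
    [[0,0,0],[0,0,-3.5],0],
    [[0,0,0],[0,0,-4.2],0],
    [[0,0,0],[0,0,-4.9],0],
    [[0,0,0],[0,0,-5.6],0],
    [[0,0,0],[0,0,-6.3],0],
    [[0,0,0],[0,0,-6.8],0],
    [[0,0,0],[0,0,-7.08],0],
    [[0,0,0],[0,0,-7.08],0],
    [[0,0,0],[0.12,0.11,-7.08],0],
    [[0,0,0],[0.24,0.21,-7.08],0],
    [[0,0,0],[0.36,0.32,-7.08],0],
  ],
)

```text
time_s: 4.05
position: [0.471, -0.0451, 0.0249]
tool_rot: [-1.122, 2.933, 0.0]
force: [0.2, -0.1, -0.2]
gripper_width: 0.001
finger_force: 0.0
```

```bash
python3 - <<'E'
from h import *
snap('wrist','w2.png'); i=cv2.imread('pics/w2.png'); cv2.imwrite('pics/w2b.png',cv2.resize(i[60:340,140:500],(792,616))[:600])
E
```

```text
(no output)
```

View pics/w2b.png

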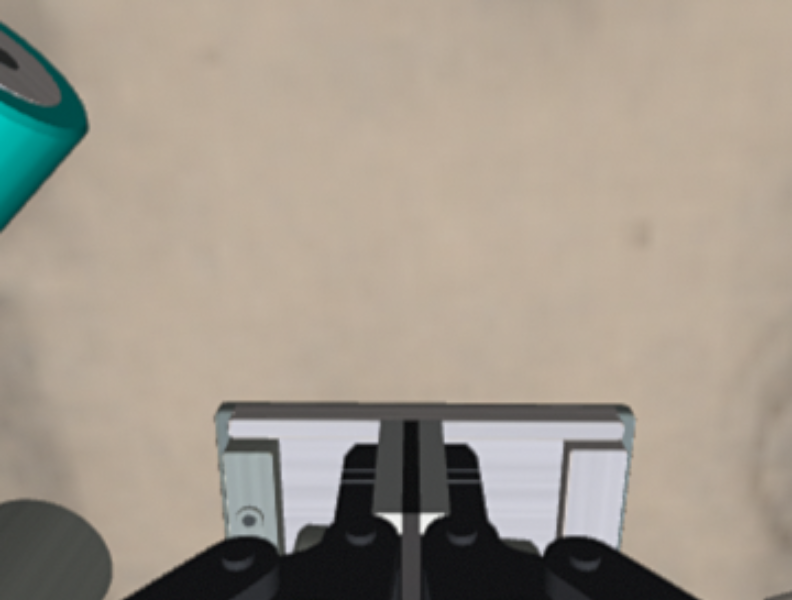

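Fingers centred at y≈-3.5 and square to the fixture, with the roller just ahead. Now I'll start the slow push.

Call:
move_arm(
  series=[
    [[0,0,0],[0.075,0.066,0],0],
    [[0,0,0],[0.15,0.13,0],0],
    [[0,0,0],[0.225,0.2,0],0],
    [[0,0,0],[0.3,0.265,0],0],
    [[0,0,0],[0.375,0.33,0],0],
    [[0,0,0],[0.45,0.4,0],0],
    [[0,0,0],[0.54,0.48,0],0],
    [[0,0,0],[0.64,0.565,0],0],
    [[0,0,0],[0.75,0.66,0],0],
    [[0,0,0],[0.86,0.76,0],0],
    [[0,0,0],[0.98,0.865,0],0],
    [[0,0,0],[1.1,0.97,0],0],
    [[0,0,0],[1.22,1.08,0.02],0],
    [[0,0,0],[1.34,1.18,0.05],0],
    [[0,0,0],[1.46,1.29,0.07],0],
    [[0,0,0],[1.58,1.39,0.1],0],
    [[0,0,0],[1.7,1.5,0.12],0],
    [[0,0,0],[1.82,1.61,0.15],0],
    [[0,0,0],[1.94,1.71,0.18],0],
    [[0,0,0],[2.06,1.82,0.2],0],
  ],
)

```text
time_s: 6.1
position: [0.5219, 0.0001, 0.0294]
tool_rot: [1.122, -2.934, -0.0]
force: [-1.4, -1.5, 1.4]
gripper_width: -0.002
finger_force: 0.9
```

```bash
cat > st.py <<'E'
from h import *
f=np.load('f.npy'); s=arm.state(); c,n=np.cos(f[2]),np.sin(f[2])
def inv(p):
    d=np.array(p)-[f[0],f[1],0]; return np.round(1000*np.array([c*d[0]+n*d[1],-n*d[0]+c*d[1],d[2]]),1)
F=s['force']; print('t',s['time_s'],'tcp',inv(s['position']),'F fix',np.round([c*F[0]+n*F[1],-n*F[0]+c*F[1],F[2]],2))
E
python3 - <<'E'
from st import *
a=snap('top','t2.png')['img'][125:220,250:380]; b=snap('scene','s2.png')['img'][160:260,300:430]
o=np.vstack([cv2.resize(x,(520,290 if k==0 else 300),interpolation=cv2.INTER_CUBIC) for k,x in enumerate((a,b))]); cv2.imwrite('pics/p2.png',o[:,:,::-1])
E
```

```text
t 6.1 tcp [-55.4  -3.3  29.4] F fix [-2.04 -0.21  1.41]
```

View pics/p2.png

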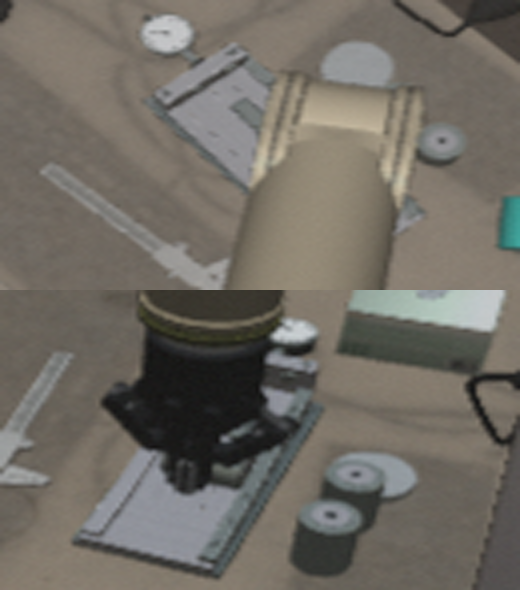

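Image: the fingertips are behind the roller on the ramp, pressing with 2 N. I'll continue at 0.04 m/s.

Call:
move_arm(
  series=[
    [[0,0,0],[0.12,0.106,0.025],0],
    [[0,0,0],[0.24,0.212,0.05],0],
    [[0,0,0],[0.36,0.318,0.076],0],
    [[0,0,0],[0.48,0.424,0.1],0],
    [[0,0,0],[0.6,0.53,0.126],0],
    [[0,0,0],[0.72,0.636,0.152],0],
    [[0,0,0],[0.84,0.742,0.177],0],
    [[0,0,0],[0.96,0.848,0.2],0],
    [[0,0,0],[1.08,0.954,0.228],0],
    [[0,0,0],[1.2,1.06,0.253],0],
    [[0,0,0],[1.32,1.166,0.278],0],
    [[0,0,0],[1.44,1.272,0.303],0],
    [[0,0,0],[1.56,1.378,0.329],0],
    [[0,0,0],[1.68,1.484,0.354],0],
    [[0,0,0],[1.8,1.59,0.379],0],
    [[0,0,0],[1.92,1.696,0.405],0],
    [[0,0,0],[2.04,1.802,0.43],0],
    [[0,0,0],[2.16,1.908,0.455],0],
  ],
)

```text
time_s: 8.0
position: [0.5759, 0.0478, 0.0408]
tool_rot: [1.122, -2.934, -0.0]
force: [-1.7, -1.6, 0.5]
gripper_width: 0.006
finger_force: 1.3
```

```bash
python3 st.py
```

```text
t 8.0 tcp [16.6 -3.3 40.8] F fix [-2.33 -0.12  0.48]
```

Call:
move_arm(
  series=[
    [[0,0,0],[0.075,0.066,0.016],0],
    [[0,0,0],[0.15,0.132,0.032],0],
    [[0,0,0],[0.225,0.199,0.047],0],
    [[0,0,0],[0.3,0.265,0.063],0],
    [[0,0,0],[0.375,0.331,0.079],0],
    [[0,0,0],[0.45,0.397,0.095],0],
    [[0,0,0],[0.525,0.463,0.11],0],
    [[0,0,0],[0.6,0.53,0.126],0],
    [[0,0,0],[0.675,0.596,0.142],0],
    [[0,0,0],[0.75,0.662,0.158],0],
  ],
)

```text
time_s: 9.0
position: [0.5946, 0.0645, 0.0447]
tool_rot: [-1.122, 2.934, 0.0]
force: [0.0, 0.9, 0.1]
gripper_width: 0.002
finger_force: 0.0
```

```bash
python3 st.py
```

```text
t 9.0 tcp [41.8 -3.2 44.7] F fix [0.64 0.68 0.12]
```

Call:
move_arm(
  series=[
    [[0,0,0],[0.03,0.026,0.006],0],
    [[0,0,0],[0.06,0.053,0.013],0],
    [[0,0,0],[0.09,0.079,0.019],0],
    [[0,0,0],[0.12,0.106,0.025],0],
    [[0,0,0],[0.15,0.132,0.032],0],
  ],
)

```text
time_s: 9.5
position: [0.5965, 0.0659, 0.045]
tool_rot: [1.119, -2.931, 0.0]
force: [-9.6, -6.2, 3.4]
gripper_width: 0.001
finger_force: 5.5
```

```bash
python3 st.py
```

```text
t 9.5 tcp [44.1 -3.4 45. ] F fix [-11.31   1.69   3.44]
```

Call:
move_arm(
  series=[
    [[0,0,0],[0.03,0.026,0.006],0],
    [[0,0,0],[0.03,0.026,0.006],0],
    [[0,0,0],[0.03,0.026,0.006],0],
  ],
)

```text
time_s: 9.8
position: [0.5966, 0.0658, 0.0449]
tool_rot: [1.118, -2.93, 0.0]
force: [-9.8, -5.5, 4.5]
gripper_width: -0.0
finger_force: 5.9
```

```bash
python3 st.py
```

```text
t 9.8 tcp [44.1 -3.5 44.9] F fix [-11.03   2.35   4.51]
```

Force is above 10 N, so the roller should be home. I'll back off slowly, lift clear, then verify.

Call:
move_arm(
  series=[
    [[0,0,0],[-0.06,-0.053,0],0],
    [[0,0,0],[-0.12,-0.106,0],0],
    [[0,0,0],[-0.18,-0.16,0],0],
    [[0,0,0],[-0.24,-0.21,0],0],
    [[0,0,0],[-0.3,-0.265,0],0],
    [[0,0,0],[-0.36,-0.32,0],0],
  ],
)

```text
time_s: 10.4
position: [0.5899, 0.0601, 0.0457]
tool_rot: [-1.122, 2.934, 0.0]
force: [-0.1, 0.3, -0.6]
gripper_width: 0.002
finger_force: 0.0
```

```bash
python3 st.py
```

```text
t 10.4 tcp [35.3 -3.3 45.7] F fix [ 0.13  0.34 -0.61]
```

No force and the roller did not follow, so it seems latched. I'll lift for a look.

Call:
move_arm(
  series=[
    [[0,0,0],[-0.15,-0.13,0],0],
    [[0,0,0],[-0.3,-0.26,0.1],0],
    [[0,0,0],[-0.5,-0.44,0.6],0],
    [[0,0,0],[-0.5,-0.44,1.4],0],
    [[0,0,0],[-0.5,-0.44,2.4],0],
    [[0,0,0],[-0.5,-0.44,3.4],0],
    [[0,0,0],[-0.5,-0.44,4.4],0],
    [[0,0,0],[-0.5,-0.44,5.4],0],
    [[0,0,0],[-0.5,-0.44,6.2],0],
    [[0,0,0],[-0.5,-0.44,6.2],0],
  ],
)

```text
time_s: 11.4
position: [0.5786, 0.0485, 0.2044]
tool_rot: [-1.119, 2.93, -0.0]
force: [-0.1, 0.3, -0.2]
gripper_width: 0.004
finger_force: 0.0
```

```bash
python3 - <<'E'
from st import *
i=snap('wrist','w3.png')['img'][:,:,::-1]; cv2.imwrite('pics/w3b.png',cv2.resize(i[130:330,190:450],(780,600),interpolation=cv2.INTER_CUBIC))
E
```

```text
t 11.4 tcp [ 19.2  -4.5 204.4] F fix [ 0.11  0.33 -0.16]
```

View pics/w3b.png

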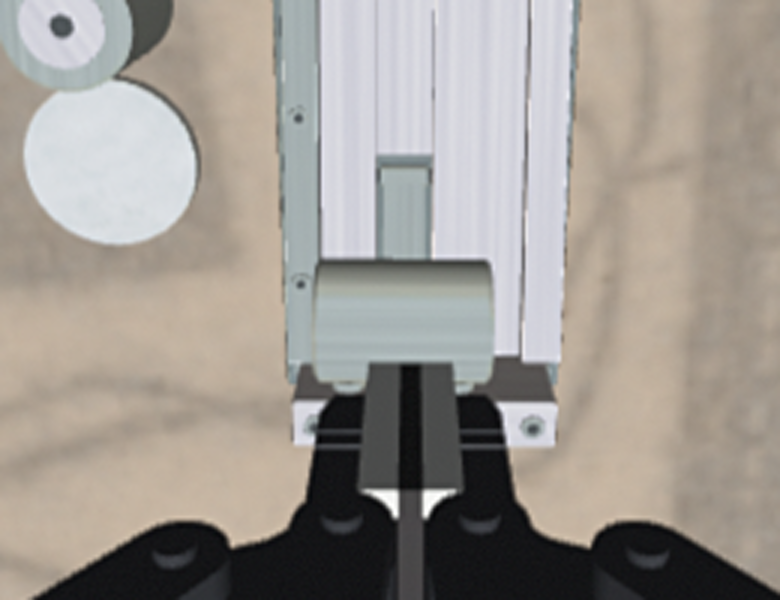

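The roller is against the buttons with the catch visible behind it. Its fence-side end, at crop u≈313, looks close to the fence (u≈318). I'll measure it using the block corners in this picture.

```bash
python3 - <<'E'
from st import *
from scipy.optimize import least_squares
w=load('w3.png'); k=lambda p:np.array(p)/3+[190,130]
P=[((293,402),(103,-43,66)),((555,401),(103,43,66)),((293,447),(120,-43,66)),((556,444),(120,43,66)),((320,100),(20,-35,33.8)),((319,250),(60,-35,40.2))]
g=least_squares(lambda g:(proj(w,fw(g,[q for _,q in P]))-[k(p) for p,_ in P]).ravel(),f).x
print('f',f,'g',g,np.round(proj(w,fw(g,[q for _,q in P]))-[k(p) for p,_ in P],1).tolist()); np.save('f.npy',g)
for y in(-7,-3,0): # silhouette ends & downhill edge for seated roller
    th=np.linspace(0,2*np.pi,91); L=[]
    for e in(-28,28):
        q=(proj(w,fw(g,np.c_[80+20*np.cos(th),0*th+y+e,53.6+20*np.sin(th)]))-[190,130])*3
        L+= [q[:,0].min().round(),q[:,0].max().round(),q[:,1].min().round()]
    print(y,L)
E
python3 st.py
```

```text
t 11.45 tcp [ 18.8  -4.  202.5] F fix [-0.39 -0.6   0.21]
f [0.56119584 0.03923241 0.72334054] g [0.55586955 0.0356401  0.71936729] [[-0.8, -2.1], [1.2, -0.7], [-0.4, -1.7], [-0.2, 0.2], [-0.2, 6.5], [0.3, -2.7]]
-7 [np.float64(312.0), np.float64(323.0), np.float64(253.0), np.float64(485.0), np.float64(495.0), np.float64(255.0)]
-3 [np.float64(325.0), np.float64(334.0), np.float64(253.0), np.float64(497.0), np.float64(509.0), np.float64(255.0)]
0 [np.float64(335.0), np.float64(343.0), np.float64(253.0), np.float64(505.0), np.float64(518.0), np.float64(255.0)]
t 11.45 tcp [ 25.2  -4.7 202.5] F fix [-0.39 -0.6   0.21]
```

It measures y≈-7, flush to within about 1 mm. A gentle endways push will make sure.

Call:
move_arm(
  series=[
    [[0,0,0],[0,0.7,0],0],
    [[0,0,0],[0,1.5,0],0],
    [[0,0,0],[-0.05,2.4,0],0],
    [[0,0,0],[-0.09,3.26,0],0],
    [[0,0,0],[-0.09,3.26,-1],0],
    [[0,0,0],[-0.09,3.26,-2],0],
    [[0,0,0],[-0.09,3.26,-3],0],
    [[0,0,0],[-0.09,3.26,-4],0],
    [[0,0,0],[-0.09,3.26,-5],0],
    [[0,0,0],[-0.09,3.26,-5.8],0],
    [[0,0,0],[-0.09,3.26,-6.15],0],
    [[0,0,0],[-0.09,3.26,-6.15],0],
  ],
)

```text
time_s: 12.65
position: [0.574, 0.13, 0.0456]
tool_rot: [1.121, -2.932, 0.0]
force: [-0.3, -0.1, -0.8]
gripper_width: 0.002
finger_force: 0.0
```

```bash
python3 st.py
```

```text
t 12.65 tcp [75.9 59.  45.6] F fix [-0.28  0.17 -0.82]
```

Call:
move_arm(
  series=[
    [[0,0,0],[0,0,0.12],0],
    [[0,0,0],[0.066,-0.075,0.12],0],
    [[0,0,0],[0.132,-0.15,0.12],0],
    [[0,0,0],[0.198,-0.226,0.12],0],
    [[0,0,0],[0.264,-0.3,0.12],0],
    [[0,0,0],[0.33,-0.376,0.12],0],
    [[0,0,0],[0.396,-0.45,0.12],0],
    [[0,0,0],[0.462,-0.527,0.12],0],
    [[0,0,0],[0.528,-0.6,0.12],0],
  ],
)

```text
time_s: 13.55
position: [0.5885, 0.1154, 0.0498]
tool_rot: [1.122, -2.934, -0.0]
force: [0.3, -0.1, 0.1]
gripper_width: -0.002
finger_force: 0.0
```

```bash
python3 st.py
```

```text
t 13.55 tcp [77.1 38.5 49.8] F fix [ 0.11 -0.27  0.11]
```

Call:
move_arm(
  series=[
    [[0,0,0],[0.026,-0.03,0],0],
    [[0,0,0],[0.053,-0.06,0],0],
    [[0,0,0],[0.079,-0.09,0],0],
  ],
)

```text
time_s: 13.85
position: [0.5903, 0.1134, 0.0498]
tool_rot: [1.122, -2.934, -0.0]
force: [-0.5, 0.8, 0.6]
gripper_width: -0.001
finger_force: 0.0
```

```bash
python3 st.py
```

```text
t 13.85 tcp [77.1 35.8 49.8] F fix [0.14 0.96 0.63]
```

Call:
move_arm(
  series=[
    [[0,0,0],[0.026,-0.03,0],0],
    [[0,0,0],[0.053,-0.06,0],0],
    [[0,0,0],[0.053,-0.06,0],0],
  ],
)

```text
time_s: 14.15
position: [0.5914, 0.1122, 0.0498]
tool_rot: [1.123, -2.934, -0.001]
force: [-1.8, 2.3, 0.9]
gripper_width: 0.002
finger_force: 1.3
```

```bash
python3 st.py
```

```text
t 14.15 tcp [77.2 34.2 49.8] F fix [0.13 2.9  0.91]
```

Call:
move_arm(
  series=[
    [[0,0,0],[0.026,-0.03,0],0],
    [[0,0,0],[0.04,-0.045,0],0],
    [[0,0,0],[0.04,-0.045,0],0],
  ],
)

```text
time_s: 14.45
position: [0.5916, 0.1122, 0.0497]
tool_rot: [1.123, -2.932, -0.004]
force: [-5.5, 4.9, 4.2]
gripper_width: -0.001
finger_force: 3.9
```

```bash
python3 st.py
```

```text
t 14.45 tcp [77.4 34.1 49.7] F fix [-0.89  7.33  4.23]
```

The TCP has stopped and the force jumped to 7 N, so the end is on the fence. Retreating now.

Call:
move_arm(
  series=[
    [[0,0,0],[-0.05,0.06,0],0],
    [[0,0,0],[-0.13,0.15,0],0],
    [[0,0,0],[-0.26,0.3,0],0],
    [[0,0,0],[-0.52,0.6,0],0],
    [[0,0,0],[-0.79,0.9,0.1],0],
    [[0,0,0],[-0.79,0.9,1],0],
    [[0,0,0],[-0.79,0.9,2.2],0],
    [[0,0,0],[-0.79,0.9,3.4],0],
    [[0,0,0],[-0.79,0.9,4.6],0],
    [[0,0,0],[-0.79,0.9,6],0],
    [[0,0,0],[-0.75,0,6.1],0],
    [[0,0,0],[-0.7,-1.3,6.1],0],
    [[0,0,0],[-0.65,-2.6,6.1],0],
    [[0,0,0],[-0.65,-2.6,6.1],0],
  ],
)

```text
time_s: 15.85
position: [0.5761, 0.0408, 0.203]
tool_rot: [-1.113, 2.938, -0.002]
force: [0.1, -0.7, 0.2]
gripper_width: -0.002
finger_force: 0.0
```

```bash
python3 - <<'E'
from st import *
i=snap('wrist','w4.png')['img'][:,:,::-1]; cv2.imwrite('pics/w4b.png',cv2.resize(i[130:330,190:450],(780,600),interpolation=cv2.INTER_CUBIC))
E
```

```text
t 15.85 tcp [ 18.6  -9.5 203. ] F fix [-0.38 -0.57  0.21]
```

View pics/w4b.png

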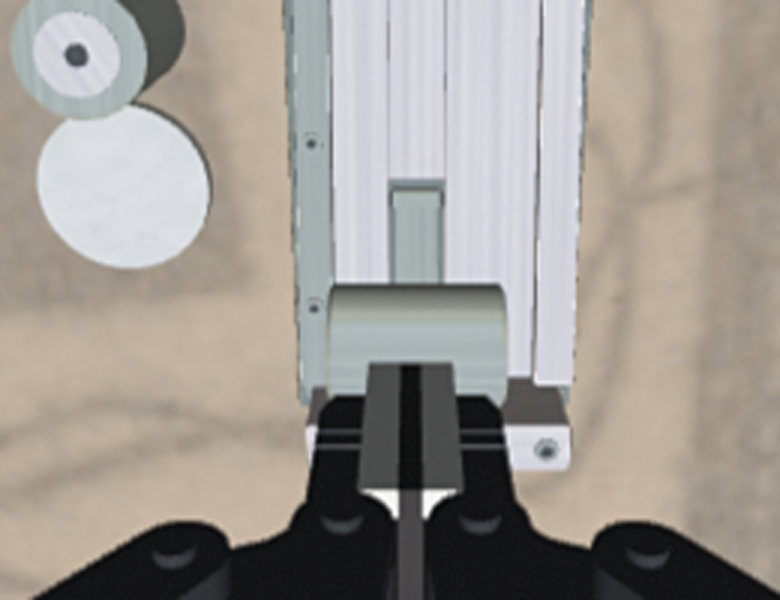

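The final view shows the roller square, against the buttons and the fence (left end u≈329). It has not moved relative to the block, and the hand is clear. Handing in.

```bash
python3 -c "
from station import arm
print(arm.close_job())"
```

```text
the job is handed in; nothing more can be done
None
```

The job is handed in, verdict not shown: the roller sits against both stop buttons and flush with the fence. The catch's nose was out of view, but the roller stayed put when I let go, so it appears latched; the hand is clear.

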